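# Match the feed roller arms of a bag sealing machine

## Task

The film only runs straight through the bag sealer when both of its roller arms stand at the same angle. Swing the red-marked roller arm up on its stiff hinge until it is in line with the green-marked one, let go and see that it stays there. Leave the green arm as it is set and do not disturb the other things.

Things in the scene. Friction and masses are not known exactly. Their poses are not given: they have to be found in the camera images.
- machine: bag sealing machine, fixed: white two-part cover with a dark slot on a grey base, 260 x 400 mm, deck 90 mm high carrying two fixed thread cones (to 195 mm high). Two arm brackets side by side on a 12 mm high apron in front, hinges 90 mm either side of the middle (either arm may be the left one). Origin on the table midway between the hinges, 35 mm before the housing; x to its back, y to its left, z up
- red_arm (a joint): angle (rad) of the red-marked roller arm about its level friction hinge: 0 = arm level, pointing from the hinge forward (machine -x), positive = roller end raised; stops at -0.35 and 1.4. It starts about level, 0.25 to 1.25 rad below the green one. Friction holds it wherever it is left; it takes about 5 to 8 N at the roller to swing it up, 2 to 5 N to swing it down
- red_pivot (a point): on the hinge axis of the red-marked arm, midway along it, 100 mm above the table, in a metal bracket 60 mm deep and 117 mm high. The frame swings with the arm: its y is the hinge axis, its -x points along the arm to the roller
- red_axle (a point): centre of the white roller of the red-marked arm, 170 mm from its hinge axis. Roller: 32 mm diameter, 104 mm long, turning freely on an axle parallel to the hinge (y of this frame), held at both ends by a U-shaped frame of 10 mm steel rods 60 mm either side of the middle, with red end caps 26 mm across (148 mm over the caps) and a red clamp sleeve and knobs at the hinge. The frame swings with the arm, not with the roller: -x points from hinge to roller
- green_arm (a joint): angle (rad) of the green-marked roller arm about its level friction hinge: 0 = arm level, pointing from the hinge forward (machine -x), positive = roller end raised; stops at -0.35 and 1.4. It is already set, at 0.5 to 1.1; same friction, so it moves too if pushed
- green_pivot (a point): on the hinge axis of the green-marked arm, midway along it, 100 mm above the table, in a metal bracket 60 mm deep and 117 mm high. The frame swings with the arm: its y is the hinge axis, its -x points along the arm to the roller
- green_axle (a point): centre of the white roller of the green-marked arm, 170 mm from its hinge axis. Roller: 32 mm diameter, 104 mm long, turning freely on an axle parallel to the hinge (y of this frame), held at both ends by a U-shaped frame of 10 mm steel rods 60 mm either side of the middle, with green end caps 26 mm across (148 mm over the caps) and a green clamp sleeve and knobs at the hinge. The frame swings with the arm, not with the roller: -x points from hinge to roller
- tape: yellow reel (ring), 100 mm across, 20 mm high, lying on the table under the roller arms; origin under its centre
- clapper: wooden pressing block 50 x 180 x 28 mm, lying on a flat cork pad (4 mm, look only) between machine and robot, long side along y; origin under its centre
- sprayer: white bottle with blue cap, 68 mm across, 160 mm high, standing to one side of the machine; origin under its centre
- cone_orange: orange thread cone, 60 mm across and 90 mm high, standing to one side of the machine; origin under its centre
- cup: blue mug, 80 mm across, 90 mm high, to the right; origin under its centre
- screwdriver: screwdriver lying on the table at the left, blade towards the robot; origin on its underside

How it is judged:
By the outcome, as a careful person would: the job done as asked, in the order asked, and still so for the second after the job is handed in, with the robot touching nothing.
It also fails if it takes over 40 s, if anything falls off the work surface, if the arm or the gripper's body presses on something with over 40 N, if the wrist force passes 120 N, or if a joint passes its speed limit or range.

## Robot

A 6-joint arm with a two-finger parallel gripper is mounted at the origin on the work surface. World frame = base frame: x ahead of the robot, y to its left, z up, the work surface at z = 0. Lengths are in m, angles in rad, forces in N, time in s.
With the tool pointing down it reaches from about 0.35 to 0.775 m from the base axis. Payload 7.3 kg.
Tool frame: the origin (TCP) lies midway between the tips of the shut fingers; the grasp point (between the pads) lies 19 mm behind it; z points along the fingers, y is the direction in which the jaws open and shut (so a half turn about z gives the same grasp; the last joint's range is limited). The gripper opens to 92 mm and grips with 3 to 60 N. Pads are 19 mm wide; open, the fingers measure 130 mm over their backs; the gripper's body (75 mm by 190 mm) begins 47 mm behind the grasp point.
Start: joints at [0.985, 0.342, 1.524, -0, 1.275, -0.146], TCP at [0.224, 0.475, 0.227] pointing down, gripper open.
Joint ranges: [-2.53, 2.53], [-0.77, 2.02], [0.04, 2.7], [-1, 4.14], [0.28, 2.66], [-3.11, 3.11]. Speed limits (rad/s): [2.57, 2.57, 3.14, 3.14, 3.14, 3.14].

## Interface

Orientations are given as a rotation vector (axis times angle).
In Python, from rig import manip gives the robot as it stands.
- The arm moves only by the tool arm_command, never from a script. Its argument "motion" is one flat list of numbers, 5 for each row, row after row: the closure, from -1 (fully open) to 1 (shut), then the shift along the tool's x, y, z in m, then the turn about the tool's z in degrees. In form: [claw, dx, dy, dz, yaw, claw, dx, dy, dz, yaw, ...]. A call has exactly 5 rows; each row is the pose to reach, as a shift and turn from the pose commanded when the call began, along the tool's axes at that moment; what a row does not reach only later rows make up. A row lasts 1/10 s, in which the tool goes at most 50 mm and 8.59 degrees, less where a joint would pass 70% of its speed; a pose out of reach is approached as far as the arm can. A call with a gripper value outside its range is refused whole. The fingers move at their own pace and stop on an object; "force" is the grip in N (left out, the last holds). Time passes only in rows, so rows that repeat a pose let the fingers close, or fill a call up. It gives the time, the measured TCP pose, the force and the opening at its end, in the units of the state.
- manip.state(): the state, without advancing time (a new reading comes with each control period).
- manip.grab_frame(name): name is "side" or "top" or "wrist"; returns a dict with "img" (400x640x3 uint8, blue, green, red), "range_z" (400x640 float32, m along the optical axis (not along the pixel's ray), 0 where there is no reading), "mtx" (3x3 intrinsics, pixels), "rvec" (rotation vector, rad) and "tvec" (3), from world to camera coordinates, as OpenCV has them. Camera axes: x right, y down, z forward; pixel columns grow to the right and rows downward; lengths in m; the calibration is good to about 2 mm. The wrist camera is an equidistant fisheye: a pixel r from the principal point sees the ray r / f radians off the axis. A picture is of the moment at which its call begins.
- manip.close_job(): hands the job in, once; it reports no verdict.
Trained networks look in the newest picture that a camera, given by its name, has taken for a name from the list of things; names that differ only in an ending like _2 or _b are one class to them, and where a whole thing is asked for, a point or a joint stands for the part that bears it (a point fixed in the world has none). Each returns a list of dicts, best first, with "conf" (0 to 1); they miss things now and then, are a little off and sometimes report something else, mostly with a low value. They report only what shows in the picture. A call takes as long as a camera call.
- manip.boxes_of(camera, query): "point" ([x, y, z] in m, in world coordinates, good to about 4 mm: the middle of the surface that is visible of it).
The state is a dict: "time_s": time; "qpos": joint angles; "joint_velocities": joint speeds; "joint_torque": joint torques, N m; "ee_pos": TCP position; "ee_rot": TCP orientation; "contact_force": force on the tool from outside, world axes, zero at the start; "torque": the same for the moment, N m; "gripper_width": finger opening in m.
Only numpy, scipy, OpenCV 4.12 (cv2) and the standard library are available. Lean on these libraries where they do the work, as an engineer would, in place of code of your own. Each camera call takes 0.05 s, during which the arm holds its last target. There are 200 camera calls.

## Working session

There is one attempt and no reset: what is moved stays moved. The work goes in short steps, Python scripts to look and compute and a tool call to move; the robot and the scene stay as the last step left them, time stands still between calls to the robot, and variables do not carry over. Pictures are saved under pics/ and viewed, about 8 in all and at most 12, crops included, and the job is handed in when it is done.

Besides the shell and the picture viewer there is one more tool, called after ">>>" as name(argument=value, ...) on one line, values as JSON. arm_command: Moves the arm, as the interface text tells. Its arguments: {"type":"object","properties":{"motion":{"type":"array","items":{"type":"number"}},"force":{"type":"number"}},"required":["motion"]}

```bash
ls; mkdir -p pics
cat > h.py <<'E'
import numpy as np, cv2
from rig import manip
def pts(f):
    z=f["range_z"];v,u=np.indices(z.shape);K=f["mtx"]
    c=np.stack([(u-K[0,2])/K[0,0]*z,(v-K[1,2])/K[1,1]*z,z],-1)
    R=cv2.Rodrigues(np.array(f["rvec"]))[0]
    p=(c-np.array(f["tvec"]).reshape(3))@R
    p[z<=0]=np.nan
    return p
E
python3 - <<'E'
from h import *
a=manip.grab_frame("side");b=manip.grab_frame("top")
cv2.imwrite("pics/a.png",a["img"]);cv2.imwrite("pics/b.png",b["img"])
for n in ["machine","red_arm","red_pivot","red_axle","green_arm","green_pivot","green_axle","tape","clapper","sprayer","cone_orange","cup","screwdriver"]:
    for c in ["side","top"]:
        print(n,c,[(np.round(d["point"],3).tolist(),round(d["conf"],2)) for d in manip.boxes_of(c,n)[:2]])
print(manip.state())
for f in(a,b):
    R=cv2.Rodrigues(np.array(f["rvec"]))[0];print(-R.T@np.array(f["tvec"]).reshape(3),R[2])
E
```

```text
pics
machine side [([0.862, -0.026, 0.092], 0.55)]
machine top [([0.867, 0.044, 0.088], 0.98)]
red_arm side [([0.583, 0.101, 0.126], 0.8), ([0.63, -0.085, 0.169], 0.51)]
red_arm top [([0.599, 0.109, 0.128], 0.69)]
red_pivot side [([0.58, 0.096, 0.121], 0.77)]
red_pivot top [([0.598, 0.114, 0.123], 0.84)]
red_axle side [([0.585, 0.102, 0.123], 0.62)]
red_axle top [([0.598, 0.105, 0.121], 0.64)]
green_arm side [([0.628, -0.087, 0.17], 0.95), ([0.382, -0.35, 0.057], 0.72)]
green_arm top [([0.608, -0.065, 0.181], 0.81)]
green_pivot side [([0.628, -0.083, 0.168], 0.95)]
green_pivot top [([0.612, -0.066, 0.184], 0.74)]
green_axle side [([0.632, -0.084, 0.17], 0.93)]
green_axle top [([0.613, -0.064, 0.185], 0.71)]
tape side [([0.608, 0.025, 0.014], 0.71)]
tape top [([0.623, 0.029, 0.017], 0.84)]
clapper side [([0.418, 0.021, 0.026], 0.61)]
clapper top [([0.426, 0.042, 0.03], 0.9)]
sprayer side [([0.552, 0.424, 0.082], 0.97), ([0.584, 0.104, 0.123], 0.28)]
sprayer top [([0.552, 0.429, 0.108], 0.88)]
cone_orange side [([0.515, -0.466, 0.047], 0.74)]
cone_orange top [([0.518, -0.438, 0.048], 0
[... 363 characters left out ...]
_velocities': array([ 8.07321478e-04, -5.52011426e-05, -1.72745134e-03, -1.12274572e-03,
        2.21121560e-03,  8.86549089e-04]), 'joint_torque': array([ 1.45613467e-04, -4.31135058e+01, -2.44474894e+01,  7.17023411e-02,
        4.86344460e-02, -2.86904026e-05]), 'ee_pos': array([0.22351893, 0.47506176, 0.22673595]), 'ee_rot': array([6.85293293e-01, 3.06591381e+00, 1.58525066e-04]), 'contact_force': array([ 1.16291264, -0.18300042,  0.00410232]), 'torque': array([ 0.04659065,  0.01829622, -0.00766545]), 'gripper_width': 0.09195058175286444}
[ 0.10536079 -1.02991877  0.8960377 ] [ 0.34171419  0.73419976 -0.58667037]
[ 0.42251994 -0.00439236  1.08829204] [ 0.14977348  0.00224394 -0.98871779]
```

View pics/a.png

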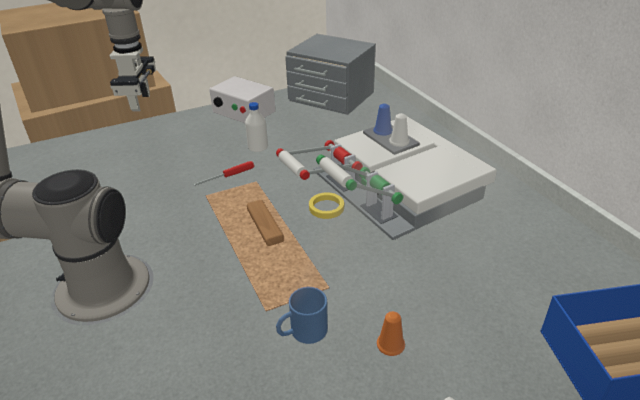

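View pics/b.png

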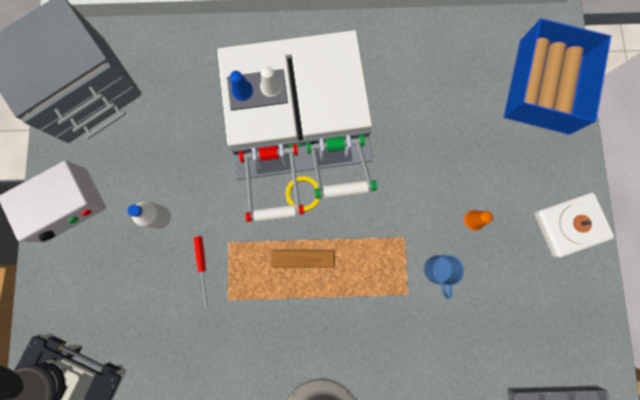

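Red arm is on the left (caps at about 248,216 and 300,209 in the top picture), nearly level. Green is on the right (318,193 and 374,185), raised. The tape lies underneath. Next I measure caps and rollers in 3D.

```bash
cat >> h.py <<'E'
def caps(cams=("top","side")):
    out={}
    for c in cams:
        f=manip.grab_frame(c);p=pts(f);h=cv2.cvtColor(f["img"],cv2.COLOR_BGR2HSV).astype(int)
        roi=(p[...,0]>.5)&(p[...,0]<.85)&(abs(p[...,1])<.27)&(p[...,2]>.06)&(p[...,2]<.33)
        sat=(h[...,1]>110)&(h[...,2]>50)
        for n,m in(("red",(h[...,0]<8)|(h[...,0]>172)),("green",(h[...,0]>50)&(h[...,0]<85))):
            k,l,s,ce=cv2.connectedComponentsWithStats((m&sat&roi).astype(np.uint8))
            for i in range(1,k):
                if s[i,4]>5:
                    q=p[l==i];print(c,n,s[i,4],np.round(ce[i]),np.round(np.median(q,0),3),"zmax",round(q[:,2].max(),3))
        w=(h[...,1]<40)&(h[...,2]>150)&roi&(p[...,0]<.74)
        k,l,s,ce=cv2.connectedComponentsWithStats(w.astype(np.uint8))
        for i in range(1,k):
            if s[i,4]>40:
                q=p[l==i];print(c,"white",s[i,4],np.round(ce[i]),np.round(np.median(q,0),3),"z98",np.round(np.percentile(q[:,2],98),3))
E
python3 - <<'E'
from h import *
caps()
R=cv2.Rodrigues(manip.state()["ee_rot"])[0];print(R.round(3))
E
```

```text
top red 267 [268. 153.] [0.702 0.12  0.116] zmax 0.123
top red 47 [295. 149.] [0.712 0.048 0.114] zmax 0.119
top red 52 [241. 156.] [0.697 0.191 0.113] zmax 0.118
top red 45 [300. 209.] [0.548 0.037 0.144] zmax 0.147
top red 54 [248. 217.] [0.532 0.168 0.143] zmax 0.148
top green 46 [362. 140.] [ 0.733 -0.13   0.114] zmax 0.118
top green 248 [335. 144.] [ 0.722 -0.058  0.116] zmax 0.123
top green 45 [308. 147.] [0.718 0.014 0.114] zmax 0.12
top green 52 [373. 185.] [ 0.592 -0.139  0.205] zmax 0.208
top green 47 [317. 193.] [ 0.577 -0.006  0.205] zmax 0.211
top white 77 [350. 142.] [ 0.728 -0.095  0.112] z98 0.12
top white 67 [320. 145.] [ 0.722 -0.02   0.115] z98 0.12
top white 164 [289. 166.] [0.692 0.06  0.118] z98 0.133
top white 656 [347. 186.] [ 0.586 -0.079  0.207] z98 0.212
top white 59 [252. 154.] [0.701 0.159 0.116] z98 0.121
top white 85 [247. 185.] [0.614 0.174 0.122] z98 0.133
top white 520 [274. 213.] [0.54  0.103 0.146] z98 0.151
side red 33 [329. 142.] [0.698 0.189 0.114] zmax 0.121
side red 156 [340. 154.] [0.698 0.117 0.115] zmax 0.123
side red 26 [278. 151.] [0.529 0.166 0.144] zmax 0.149
side red 61 [357. 165.] [0.715 0.046 0.109] zmax 0.12
side red 76 [304. 174.] [0.548 0.031 0.138] zmax 0.15
side green 28 [319. 158.] [ 0.573 -0.009  0.204] zmax 0.21
side green 22 [349. 182.] [ 0.587 -0.142  0.205] zmax 0.211
side green 79 [397. 198.] [ 0.732 -0.134  0.106] zmax 0.12
side white 261 [291. 161.] [0.537 0.098 0.147] z98 0.153
side white 338 [334. 169.] [ 0.581 -0.078  0.208] z98 0.213
[[-0.905  0.426  0.   ]
 [ 0.426  0.905  0.   ]
 [-0.     0.    -1.   ]]
```

>>> arm_command(motion=[-1,-0.044,-0.02,-0.008,8,-1,-0.088,-0.04,-0.016,16,-1,-0.132,-0.06,-0.024,24,-1,-0.176,-0.08,-0.03,32,-1,-0.22,-0.1,-0.03,40], force=30)

```text
time_s: 2.0
ee_pos: [0.3813, 0.2896, 0.2578]
ee_rot: [1.699, 2.641, 0.003]
contact_force: [0.9, 1.1, 0.5]
gripper_width: 0.0919
```

```bash
cat >> h.py <<'E'
def to(x,y,z,yawdeg=6.4):
    s=manip.state();R=cv2.Rodrigues(s["ee_rot"])[0]
    print("t",round(s["time_s"],2),s["ee_pos"].round(4),"F",s["contact_force"].round(1),"w",round(s["gripper_width"],4))
    print("shift",(R.T@(np.array([x,y,z])-s["ee_pos"])).round(4),"yaw",round(np.degrees(np.arctan2(R[1,1],R[0,1]))-yawdeg,2))
E
python3 -c "
from h import *
to(.539,.102,.25)"
```

```text
t 2.0 [0.3813 0.2896 0.2578] F [0.9 1.1 0.5] w 0.0919
shift [-0.2361  0.0657  0.0079] yaw 18.09
```

>>> arm_command(motion=[-1,-0.048,0.013,0.002,6,-1,-0.096,0.026,0.004,12,-1,-0.144,0.04,0.006,18,-1,-0.192,0.053,0.008,18.1,-1,-0.236,0.066,0.008,18.1])

```text
time_s: 2.5
ee_pos: [0.54, 0.1022, 0.2485]
ee_rot: [-2.089, -2.346, 0.0]
contact_force: [0.2, 0.1, 1.0]
gripper_width: 0.0918
```

```bash
python3 -c "
from h import *
to(.539,.102,.117)
f=manip.grab_frame('wrist');cv2.imwrite('pics/w.png',f['img']);caps(('side',))
to(.539,.102,.117)"
```

```text
t 2.5 [0.54   0.1022 0.2485] F [0.2 0.1 1. ] w 0.0918
shift [-1.000e-04 -1.000e-03  1.315e-01] yaw 0.25
side red 33 [329. 142.] [0.697 0.19  0.114] zmax 0.121
side red 155 [340. 154.] [0.698 0.115 0.115] zmax 0.124
side red 26 [278. 151.] [0.529 0.168 0.143] zmax 0.148
side red 60 [357. 165.] [0.716 0.046 0.109] zmax 0.119
side red 75 [304. 174.] [0.548 0.031 0.138] zmax 0.149
side green 27 [318. 158.] [ 0.572 -0.009  0.204] zmax 0.21
side green 21 [349. 182.] [ 0.587 -0.143  0.207] zmax 0.211
side green 79 [397. 198.] [ 0.732 -0.134  0.106] zmax 0.121
side white 264 [291. 161.] [0.537 0.097 0.147] z98 0.153
side white 340 [334. 169.] [ 0.58  -0.078  0.208] z98 0.213
t 2.6 [0.5418 0.0999 0.248 ] F [-0.   0.7  0.4] w 0.0918
shift [ 0.0026 -0.0027  0.131 ] yaw -0.02
```

View pics/w.png

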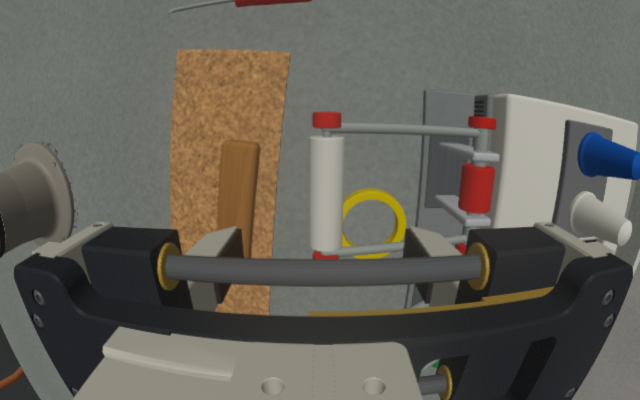

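The roller (column 326, rows 138–250) lies between the open fingers, which sit at columns 210 and 430. I go down onto it.

>>> arm_command(motion=[-1,0.001,-0.002,0.035,0,-1,0.002,-0.002,0.07,0,-1,0.002,-0.002,0.105,0,-1,0.002,-0.002,0.131,0,-1,0.002,-0.002,0.131,0])

```text
time_s: 3.1
ee_pos: [0.5338, 0.1066, 0.1145]
ee_rot: [-2.084, -2.344, 0.008]
contact_force: [-0.3, -1.1, 0.3]
gripper_width: 0.092
```

```bash
python3 -c "
from h import *
to(.539,.102,.117)
f=manip.grab_frame('side');cv2.imwrite('pics/s2.png',cv2.resize(f['img'][90:250,200:440],None,fx=3,fy=3))"
```

```text
t 3.1 [0.5338 0.1066 0.1145] F [-0.3 -1.1  0.3] w 0.092
shift [-0.0052  0.0046 -0.0026] yaw 0.33
```

View pics/s2.png

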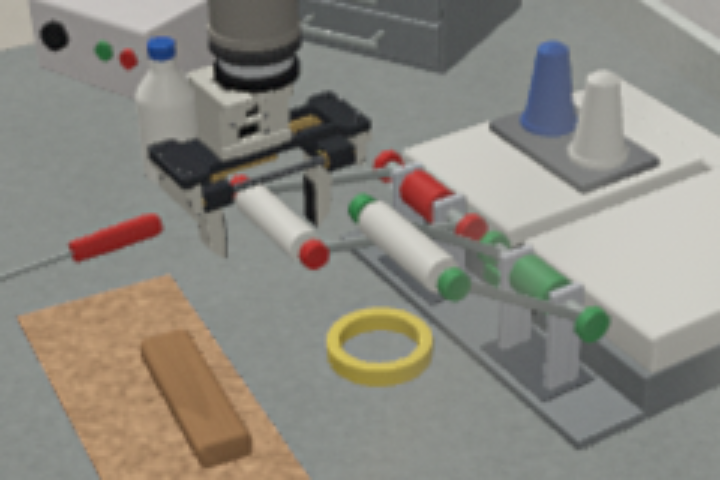

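Fingers straddle the roller around its middle (crop px 215,230 and 315,195), clear of the green arm. Small correction, then close.

>>> arm_command(motion=[-1,-0.002,0.002,-0.001,0,-1,-0.002,0.002,-0.001,0,0.2,-0.002,0.002,-0.001,0,1,-0.002,0.002,-0.001,0,1,-0.002,0.002,-0.001,0], force=30)

```text
time_s: 3.65
ee_pos: [0.5391, 0.1044, 0.1192]
ee_rot: [2.088, 2.347, 0.001]
contact_force: [0.3, 0.2, 0.7]
gripper_width: 0.0725
```

>>> arm_command(motion=[1,0,0,0,0,1,0,0,0,0,1,0,0,0,0,1,0,0,0,0,1,0,0,0,0])

```text
time_s: 4.15
ee_pos: [0.5419, 0.1047, 0.1196]
ee_rot: [2.085, 2.344, 0.009]
contact_force: [14.4, 2.0, -1.1]
gripper_width: 0.0325
```

```bash
python3 -c "
from h import *
to(.539,.102,.117);print(cv2.Rodrigues(manip.state()['ee_rot'])[0].round(3));caps()"
```

```text
t 4.15 [0.5419 0.1047 0.1196] F [14.4  2.  -1.1] w 0.0325
shift [-0.0023 -0.0032  0.0026] yaw 0.29
[[-0.116  0.993  0.007]
 [ 0.993  0.116  0.001]
 [ 0.     0.007 -1.   ]]
top red 268 [268. 153.] [0.702 0.12  0.116] zmax 0.122
top red 48 [295. 149.] [0.711 0.048 0.114] zmax 0.12
top red 53 [241. 156.] [0.697 0.191 0.113] zmax 0.12
top red 45 [300. 209.] [0.548 0.037 0.143] zmax 0.149
top red 9 [247. 220.] [0.525 0.17  0.142] zmax 0.144
top green 45 [362. 139.] [ 0.733 -0.129  0.113] zmax 0.12
top green 248 [335. 144.] [ 0.722 -0.058  0.116] zmax 0.122
top green 44 [308. 147.] [0.717 0.014 0.115] zmax 0.12
top green 50 [374. 185.] [ 0.592 -0.14   0.205] zmax 0.209
top green 48 [318. 193.] [ 0.577 -0.007  0.205] zmax 0.21
top white 776 [348. 181.] [ 0.589 -0.089  0.205] z98 0.211
top white 86 [320. 145.] [ 0.72  -0.019  0.114] z98 0.121
top white 140 [287. 157.] [0.704 0.065 0.115] z98 0.123
top white 92 [250. 156.] [0.699 0.163 0.112] z98 0.121
top white 64 [315. 167.] [ 0.654 -0.003  0.15 ] z98 0.186
top white 50 [293. 212.] [0.542 0.055 0.144] z98 0.151
side red 32 [329. 142.] [0.699 0.189 0.114] zmax 0.121
side red 156 [340. 154.] [0.698 0.116 0.115] zmax 0.124
side red 61 [357. 165.] [0.714 0.045 0.109] zmax 0.12
side red 75 [304. 174.] [0.548 0.031 0.138] zmax 0.151
side green 27 [319. 158.] [ 0.572 -0.009  0.205] zmax 0.212
side green 22 [349. 182.] [ 0.587 -0.141  0.205] zmax 0.209
side green 79 [397. 198.] [ 0.732 -0.135  0.106] zmax 0.121
side white 170 [294. 163.] [0.54  0.079 0.148] z98 0.153
side white 352 [334. 169.] [ 0.58  -0.08   0.208] z98 0.213
```

Gripped (opening 32.5 mm equals the roller diameter). Now swing up along the arc in two parts.

>>> arm_command(motion=[1,0,0.004,-0.005,0,1,0,0.006,-0.012,0,1,0,0.008,-0.019,0,1,0,0.011,-0.026,0,1,0,0.013,-0.032,0])

```text
time_s: 4.75
ee_pos: [0.5515, 0.1058, 0.1511]
ee_rot: [-2.087, -2.347, 0.001]
contact_force: [0.6, -0.6, -7.1]
gripper_width: 0.0311
```

```bash
python3 -c "
from h import *
to(.539,.102,.117);caps(('side',))"|grep -E "t |shift|side red 2|white|side red [67]"
```

```text
t 4.75 [0.5515 0.1058 0.1511] F [ 0.6 -0.6 -7.1] w 0.0311
shift [-0.0023 -0.0128  0.0341] yaw 0.3
side red 29 [329. 142.] [0.698 0.189 0.114] zmax 0.12
side red 6 [328. 149.] [0.693 0.187 0.094] zmax 0.101
side red 74 [307. 163.] [0.557 0.032 0.169] zmax 0.179
side red 61 [357. 165.] [0.715 0.045 0.11 ] zmax 0.118
side white 98 [277. 105.] [0.511 0.095 0.32 ] z98 0.322
side white 170 [296. 153.] [0.548 0.08  0.179] z98 0.184
side white 346 [334. 169.] [ 0.581 -0.078  0.208] z98 0.213
```

>>> arm_command(motion=[1,0,0.003,-0.007,0,1,0,0.007,-0.015,0,1,0,0.012,-0.023,0,1,0,0.016,-0.029,0,1,0,0.016,-0.029,0])

```text
time_s: 5.3
ee_pos: [0.5676, 0.1076, 0.1815]
ee_rot: [-2.088, -2.347, 0.001]
contact_force: [-7.6, -1.8, 4.1]
gripper_width: 0.031
```

```bash
python3 -c "
from h import *
to(.539,.102,.117);caps()"|grep -E "t  *[0-9]|shift|white|\[0.5|\[ 0.5"
```

```text
t 5.3 [0.5676 0.1076 0.1815] F [-7.6 -1.8  4.1] w 0.031
shift [-0.0022 -0.029   0.0646] yaw 0.31
top red 56 [298. 195.] [0.573 0.038 0.205] zmax 0.211
top red 31 [240. 203.] [0.558 0.174 0.206] zmax 0.209
top green 52 [373. 185.] [ 0.591 -0.139  0.205] zmax 0.209
top green 47 [318. 193.] [ 0.577 -0.008  0.205] zmax 0.209
top white 771 [348. 181.] [ 0.589 -0.088  0.205] z98 0.211
top white 147 [318. 155.] [ 0.712 -0.008  0.118] z98 0.185
top white 102 [290. 196.] [0.57  0.059 0.206] z98 0.212
side red 10 [283. 132.] [0.55  0.171 0.198] zmax 0.202
side red 75 [311. 151.] [0.572 0.034 0.2  ] zmax 0.211
side green 30 [319. 158.] [ 0.573 -0.01   0.205] zmax 0.211
side green 21 [349. 182.] [ 0.588 -0.142  0.205] zmax 0.211
side white 166 [301. 141.] [0.565 0.082 0.209] z98 0.213
side white 343 [334. 169.] [ 0.581 -0.078  0.209] z98 0.213
```

Red top height 0.2125 vs green 0.2125; caps 0.205 each. Tangential force is near zero, so I release and retreat straight up.

>>> arm_command(motion=[-1,0,0,0,0,-1,0,0,0,0,-1,0,0,0,0,-1,0,0,0,0,-1,0,0,0,0])

```text
time_s: 5.9
ee_pos: [0.5679, 0.1078, 0.1799]
ee_rot: [2.088, 2.347, 0.001]
contact_force: [0.4, 0.9, -0.3]
gripper_width: 0.0668
```

```bash
python3 -c "
from h import *
to(.539,.102,.117);caps()"|grep -E "t  *[0-9]|shift|white|\[0.5|\[ 0.5"
```

```text
t 5.9 [0.5679 0.1078 0.1799] F [ 0.4  0.9 -0.3] w 0.0668
shift [-0.0024 -0.0295  0.0629] yaw 0.3
top red 57 [298. 195.] [0.573 0.038 0.205] zmax 0.21
top red 32 [241. 203.] [0.558 0.174 0.206] zmax 0.209
top green 51 [373. 185.] [ 0.592 -0.139  0.205] zmax 0.208
top green 46 [317. 193.] [ 0.577 -0.007  0.205] zmax 0.209
top white 776 [348. 181.] [ 0.589 -0.089  0.205] z98 0.212
top white 146 [318. 155.] [ 0.712 -0.009  0.117] z98 0.182
top white 106 [290. 196.] [0.571 0.058 0.206] z98 0.212
side red 75 [311. 151.] [0.574 0.034 0.2  ] zmax 0.211
side green 31 [319. 158.] [ 0.573 -0.009  0.205] zmax 0.21
side green 21 [349. 183.] [ 0.586 -0.142  0.206] zmax 0.213
side white 225 [298. 139.] [0.562 0.094 0.209] z98 0.214
side white 343 [334. 169.] [ 0.581 -0.079  0.208] z98 0.213
```

>>> arm_command(motion=[-1,0,0,0,0,-1,0,0,0,0,-1,0,0,0,0,-1,0,0,-0.02,0,-1,0,0,-0.05,0])

```text
time_s: 6.5
ee_pos: [0.5667, 0.1077, 0.2285]
ee_rot: [-2.086, -2.345, 0.005]
contact_force: [-0.3, -0.2, -0.1]
gripper_width: 0.0919
```

>>> arm_command(motion=[-1,0,0,-0.03,0,-1,0,0,-0.07,0,-1,0,-0.04,-0.09,0,-1,0,-0.08,-0.09,0,-1,0,-0.12,-0.09,0])

```text
time_s: 7.0
ee_pos: [0.4474, 0.0936, 0.3202]
ee_rot: [2.087, 2.347, 0.002]
contact_force: [-0.8, 0.9, 0.3]
gripper_width: 0.0918
```

>>> arm_command(motion=[-1,0,-0.04,0,0,-1,0,-0.08,0,0,-1,0,-0.08,0,0,-1,0,-0.08,0,0,-1,0,-0.08,0,0])

```text
time_s: 7.5
ee_pos: [0.3701, 0.0844, 0.3199]
ee_rot: [2.087, 2.347, 0.001]
contact_force: [0.5, 0.3, -0.2]
gripper_width: 0.0919
```

Run:
```python
from h import *
to(.539,.102,.117)
# precise: fit roller surface points in both cameras to axle line, offset radius 16 mm
from scipy.optimize import least_squares
psi=.1115;X=np.array([np.cos(psi),np.sin(psi),0]);Y=np.array([-X[1],X[0],0])
for c in("top","side"):
    f=manip.grab_frame(c);p=pts(f);cv2.imwrite(f"pics/end_{c}.png",f["img"])
    P=np.stack([p@X,p@Y,p[...,2]],-1)
    hsv=cv2.cvtColor(f["img"],cv2.COLOR_BGR2HSV)
    for n,h in(("red",(.702,.12,.1)),("green",(.7235,-.058,.1))):
        hx,hy=np.dot(h,X),np.dot(h,Y)
        m=(abs(P[...,1]-hy)<.045)&(P[...,0]<hx-.11)&(P[...,0]>hx-.175)&(P[...,2]>.17)&(P[...,2]<.25)&(hsv[...,1]<60)
        q=P[m][:,[0,2]]-[hx,.1]
        r=least_squares(lambda t:np.hypot(*(q+[.17*np.cos(t[0]),-.17*np.sin(t[0])]).T)-.016,[.6],loss="soft_l1",f_scale=.002)
        r2=least_squares(lambda t:np.hypot(*(q-t).T)-.016,[-.14,.097],loss="soft_l1",f_scale=.002)
        print(c,n,m.sum(),"angle",r.x.round(3),"axle x,z",r2.x.round(4),"ang",np.arctan2(r2.x[1],-r2.x[0]).round(3))
caps()
for n in ["tape","clapper","sprayer","cone_orange","cup","screwdriver"]:
    print(n,[np.round(d["point"],3).tolist() for d in manip.boxes_of("side",n)[:1]])
```

```text
t 7.5 [0.3701 0.0844 0.3199] F [ 0.5  0.3 -0.2] w 0.0919
shift [-0.0022  0.1695  0.2031] yaw 0.3
top red 506 angle [0.597] axle x,z [-0.1356  0.094 ] ang 0.606
top green 505 angle [0.59] axle x,z [-0.1381  0.0935] ang 0.595
side red 257 angle [0.614] axle x,z [-0.1338  0.0963] ang 0.624
side green 338 angle [0.605] axle x,z [-0.1363  0.0956] ang 0.612
top red 266 [268. 153.] [0.703 0.119 0.116] zmax 0.123
top red 47 [295. 149.] [0.711 0.048 0.114] zmax 0.12
top red 53 [241. 156.] [0.697 0.191 0.113] zmax 0.122
top red 57 [298. 195.] [0.573 0.038 0.205] zmax 0.209
top red 59 [242. 203.] [0.558 0.171 0.205] zmax 0.21
top green 46 [362. 140.] [ 0.733 -0.13   0.114] zmax 0.119
top green 246 [335. 144.] [ 0.722 -0.058  0.116] zmax 0.124
top green 43 [308. 147.] [0.718 0.014 0.115] zmax 0.119
top green 51 [373. 185.] [ 0.592 -0.139  0.204] zmax 0.208
top green 48 [318. 193.] [ 0.577 -0.007  0.205] zmax 0.209
top white 764 [348. 181.] [ 0.589 -0.088  0.205] z98 0.211
top white 81 [320. 145.] [ 0.721 -0.02   0.113] z98 0.12
top white 73 [283. 150.] [0.712 0.082 0.115] z98 0.12
top white 64 [
[... 215 characters left out ...]
 75 [311. 151.] [0.572 0.034 0.2  ] zmax 0.211
side red 9 [327. 148.] [0.691 0.185 0.097] zmax 0.103
side red 127 [340. 152.] [0.7   0.119 0.117] zmax 0.125
side red 60 [357. 165.] [0.715 0.046 0.109] zmax 0.12
side green 30 [319. 158.] [ 0.573 -0.01   0.205] zmax 0.211
side green 19 [349. 182.] [ 0.588 -0.141  0.204] zmax 0.209
side green 77 [397. 198.] [ 0.732 -0.134  0.107] zmax 0.118
side white 260 [297. 139.] [0.561 0.101 0.209] z98 0.214
side white 349 [334. 169.] [ 0.581 -0.079  0.208] z98 0.213
tape [[0.611, 0.022, 0.015]]
clapper [[0.42, 0.021, 0.029]]
sprayer [[0.552, 0.426, 0.083]]
cone_orange [[0.516, -0.468, 0.046]]
cup [[0.383, -0.35, 0.061]]
screwdriver [[0.431, 0.316, 0.013]]
```

View pics/end_side.png

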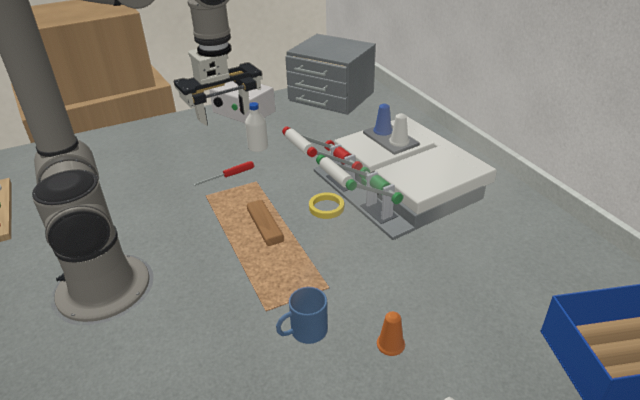

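The rollers now lie on one line (red caps at 286,130 and 311,151; green caps at 319,158 and 350,182). Red and green agree within about 0.01 rad, and the other things have not moved. I hand the job in.

```bash
python3 -c "
from rig import manip
print(manip.close_job())"
```

```text
the job is handed in; nothing more can be done
None
```

I gripped the red arm's roller, swung it up from about 0.21 rad to the green arm's angle, let go and backed the robot well clear. I handed the job in at about 8 s of the 40 s allowed.

- **Alignment:** After release, fits to the roller surfaces put red at 0.597 rad and green at 0.590 (top camera). The side camera gave 0.614 and 0.605. The arms therefore agree within about 0.01 rad. The two cameras differ from each other by 0.01–0.02 rad, but the same way for both arms.
- **Holding:** The red arm stayed put after I let go. Its roller and caps read the same height, within about 1 mm, before release, after release and after the retreat.
- **Other things:** The green arm did not move. The tape, clapper, sprayer, orange cone, cup and screwdriver all read within 4–6 mm of where they started, which is about the detector's noise.
- **Forces:** The highest wrist force I read was about 14 N, while closing on the roller.

No check failed.

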